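Gauge the slate inlay block with the bench caliper

ROBOT

A 6-joint arm with a two-finger parallel gripper is mounted at the origin on the work surface. World frame = base frame: x ahead of the robot, y to its left, z up, the work surface at z = 0. Lengths are in m, angles in rad, forces in N, time in s.
With the tool pointing down it reaches from about 0.3 to 0.85 m from the base axis. Payload 5.4 kg.
Tool frame: the origin (TCP) lies where the fingers leave the gripper's body, on its centre line; the fingertips stand 73 mm ahead of it and the grasp point (between the pads) lies 54 mm ahead of it; x points along the fingers, y is the direction in which the jaws open and shut, and the axes are right-handed (so a half turn about x gives the same grasp; the last joint's range is limited). The gripper opens to 85 mm and grips with 20 to 120 N. Pads are 22 mm wide; open, the fingers measure 114 mm over their backs; the gripper's body (76 mm by 85 mm) begins 54 mm behind the grasp point. The pads swing forward as they close: fully open they stand 13 mm farther back than shut.
Start: joints at [1.119, 0.158, 1.597, -0, 1.386, -0.21], TCP at [0.138, 0.558, 0.304] pointing down, gripper open.
Joint ranges: [-2.91, 2.91], [-0.94, 2.29], [0.18, 2.7], [-1.29, 4.43], [0.17, 2.64], [-3, 3]. Speed limits (rad/s): [2.57, 2.57, 3.14, 3.14, 3.14, 3.14].

INTERFACE

Orientations are given as a rotation vector (axis times angle).
In Python, from workcell import * gives the robot as it stands. Calls block until the motion is done:
- move_ptp(position, orientation): joint-space move of the TCP to a pose.
- move_linear(position, speed=0.15, ori=None): straight line of the TCP; ori=None keeps the orientation; speed is the mean speed in m/s.
- set_joints(angles): joint-space move.
- open_jaws() and close_gripper(squeeze=None): open the fingers fully, or close them until they stop; squeeze is the grip in N (None keeps the last).
- wait(seconds).
- solve_ik(position, orientation): joint angles nearest the present ones, or None.
- capture(name): name is "scene" or "top"; returns the picture (384x512x3 uint8, red, green, blue); there is no depth.
- get_calibration(name): a dict with "vertical_fov" (degrees; the focal length in pixels is half the picture's height over the tangent of half this angle, whatever the lens; pixels are square), "cx", "cy" (the principal point, pixels), "view" (4x4, takes a point from world to camera coordinates). Camera axes: x right, y down, z forward; pixel columns grow to the right and rows downward; lengths in m; the calibration is good to about 2 mm. A picture is of the moment at which its call begins. get_calibration takes no time and is no camera call.
A pose or a line that the arm cannot do raises IKError and nothing moves.
- hand_in(): hands the job in, once; it reports no verdict.
Readings, each from a call of its own:
- read_clock(): time.
- read_qpos(): joint angles.
- read_qd(): joint speeds.
- read_joint_torque(): joint torques, N m.
- read_position(): TCP position.
- read_tool_rot(): TCP orientation.
- read_ft_force(): force on the tool from outside, world axes, zero at the start.
- read_moment(): the same for the moment, N m.
- read_grip_width(): finger opening in m.
Only numpy, scipy, OpenCV 4.12 (cv2) and the standard library are available. Lean on these libraries where they do the work, as an engineer would, in place of code of your own. Each camera call takes 0.05 s, during which the arm holds its last target.

TASK

Take the dark slate block and lay it flat and square on the two wooden rests between the caliper's open jaws, its shorter (45 mm) side to be gauged between them, and let it go. Then roll the caliper's little thumbwheel with a fingertip until the slate is held snugly between both jaws, with a light measuring touch: never shove the slider or its jaw directly, don't force the wheel or pinch the stone hard, and leave the other blocks and tools where they are.

Things in the scene. Friction and masses are not known exactly. Their poses are not given: they have to be found in the camera images.
- stand: Wooden gauging stand fixed on screw feet (10 to 18 mm), board 120 x 340 x 15 mm, origin at the centre of the board's underside; heights below are above it. A steel caliper is clamped in it on edge, jaws up: its beam (4 mm thick, top edge 42 mm high) runs along the stand's y. Fixed jaw at the stand's -y end, sliding half towards +y, display on the +x side.
- fixed_jaw: Fixed steel jaw, a blade 5 mm thick in x standing up from the beam to 88 mm above the stand's origin; this origin coincides with the stand's origin.
- fixed_face (a point): Point on the fixed jaw's flat measuring face (which looks to the stand's +y), on the beam's centre line; stand y = -90 mm, z = 57.5 mm.
- rest_top (a point): Centre between the two wooden rests that carry the work, at the level of their flat tops (stand z = 45 mm), 27.5 mm from the fixed jaw's face. Each rest is 14 mm wide, centred at stand x = -17 and +17 mm (20 mm slot between), and runs 55 mm from the fixed jaw's face towards +y. Axes as the stand's.
- slider: The caliper's sliding half: moving jaw like the fixed one and, from the jaw towards +y, a grey housing 14 mm wide (x) and 75 mm long; housing top at stand z = 48 mm, 54 mm round the thumbwheel. Origin under the moving jaw's face at the level of the stand's origin; axes as the stand's.
- jaw_face (a point): Point on the moving jaw's flat measuring face (looks to the stand's -y), on the beam's centre line, stand z = 57.5 mm.
- runner (a joint): Opening between the two jaw faces in m: 0 shut, 0.09 widest. The slider stays where it is left; about 4 N along the beam moves it, more when it moves fast.
- thumbwheel: Knurled thumbwheel on the slider, 16 mm diameter, 8 mm wide, axle along the stand's x, 50 mm behind (+y of) the moving jaw's face; origin at its centre. It sits recessed between cheeks; only the top 4 mm of its rim shows. It turns freely on its axle and rolls without slip on the beam's edge as the slider moves.
- wheel_top (a point): Topmost point of the thumbwheel's rim, stand z = 58 mm; it travels with the slider. Dragging the rim's top by d towards the stand's -y closes the jaws by d/2 (towards +y opens them), so a drag of f newtons along the rim gives about 2f at the jaw, less the slider's 4 N friction. Hard steel: made for a light press of 5 to 10 N; a fingertip slips when the drag passes about half the press.
- slate_block: The dark blue-grey slate inlay block, 50 (x) x 45 (y) x 25 mm high, about 0.14 kg, loose. Origin at the centre of its underside. The 45 mm width along its y is what is gauged.
- slate_mid (a point): Centre of the slate block, half-way up (12.5 mm above its underside), axes as the block's.
- limestone_block: Cream limestone block of the same size, loose; not to be disturbed.
- sandstone_block: Reddish sandstone block of the same size, loose; not to be disturbed.
- mallet: Round dark wooden carver's mallet standing on its head, 92 mm diameter, 215 mm tall; bystander.
- chisel0: Steel letter-cutting chisel lying on the bench, about 205 mm long, 12 mm wide blade; bystander.
- chisel1: Steel letter-cutting chisel lying on the bench, about 205 mm long, 20 mm wide blade; bystander.
- dust_brush: Hand brush lying on the bench; bystander.
- water_bottle: Upright clear bottle, 60 mm diameter, 160 mm tall; bystander.
Not all that is in view belongs to the job. There is more than one size of the slate_block; the job needs the middle-sized.

How it is judged:
On the way:
1. the slate block lies flat and square on the rests between the jaws, let go, the moving jaw still clear of it (z of slate_mid in the frame of stand between 0.055 and 0.06 m and x of slate_mid in the frame of stand between -0.012 and 0.012 m and y of slate_mid in the frame of stand between -0.072 and -0.035 m and angle between slate_mid's own z axis and vertical below 0.05 rad and angle between the y axis of slate_mid and the y axis of stand, either way round below 0.12 rad and contact force between the fingers and slate_block below 0.1 N and contact force between slider and slate_block below 0.3 N), for 0.2 s.
At the end, for the whole second after the job is handed in: The slate lies flat on both rests, square to the beam within 0.12 rad, its middle within 12 mm of the beam's line, at rest; both jaws bear on it with more than 0.8 N; nothing is touched by the robot (z of slate_mid in the frame of stand between 0.055 and 0.06 m and x of slate_mid in the frame of stand between -0.012 and 0.012 m and y of slate_mid in the frame of stand between -0.072 and -0.063 m and angle between slate_mid's own z axis and vertical below 0.05 rad and angle between the y axis of slate_mid and the y axis of stand, either way round below 0.12 rad and contact force between each of slider, fixed_jaw and slate_block above 0.8 N and linear speed of slate_block below 0.01 m/s).
It fails at once if the slider or its jaw is pushed directly (over 4 N) instead of by its wheel (contact force between any of the fingers, the arm and slider above 4 N).
It fails at once if the thumbwheel is forced: over 16 N on it (contact force between the fingers and thumbwheel above 16 N).
It fails at once if the stone is pinched hard by the moving jaw: over 14 N (contact force between slider and slate_block above 14 N).
It fails at once if another block or tool is moved more than 20 mm (distance of any of limestone_block, sandstone_block, mallet, chisel0, chisel1, dust_brush, water_bottle from where it was at the start of the episode above 0.02 m).
It also fails if it takes over 72 s, if anything falls off the work surface, if the arm or the gripper's body presses on something with over 40 N, if the wrist force passes 120 N, or if a joint passes its speed limit or range.

## Working session

There is one attempt and no reset: what is moved stays moved. The work goes in short steps, each a Python script; the robot and the scene stay as the last script left them, time stands still between calls to the robot, and variables do not carry over. Pictures are saved under pics/ and viewed, and the job is handed in when it is done.

```bash
ls; mkdir -p pics; python3 - <<'E'
from workcell import *
import cv2
for n in("scene","top"):
    im=capture(n); cv2.imwrite(f"pics/{n}0.png",im[:,:,::-1])
    c=get_calibration(n); print(n,c)
print(read_clock(),read_tool_rot(),read_ft_force(),read_grip_width())
E
```

```text
pics
scene {'vertical_fov': 55.886848909920204, 'cx': 259.2719713297356, 'cy': 196.48184857549094, 'view': array([[ 0.41480171,  0.90978924, -0.01493572, -0.26341044],
       [ 0.68486912, -0.32297651, -0.65317721, -0.28730401],
       [-0.59907749,  0.26071001, -0.75705776,  1.31216022],
       [ 0.        ,  0.        ,  0.        ,  1.        ]])}
top {'vertical_fov': 48.740684562997686, 'cx': 255.9998921268807, 'cy': 191.88645157026866, 'view': array([[-0.00168585, -0.9998587 , -0.01672554,  0.03465116],
       [-0.98350746,  0.0046828 , -0.18080694,  0.5131752 ],
       [ 0.18085971,  0.01614487, -0.98337638,  1.20082923],
       [ 0.        ,  0.        ,  0.        ,  1.        ]])}
0.1 [ 0.18853799  1.56299092 -0.19114751] [-0.19301381  0.08165284  0.57307761] 0.08548637106880713
```

View pics/scene0.png

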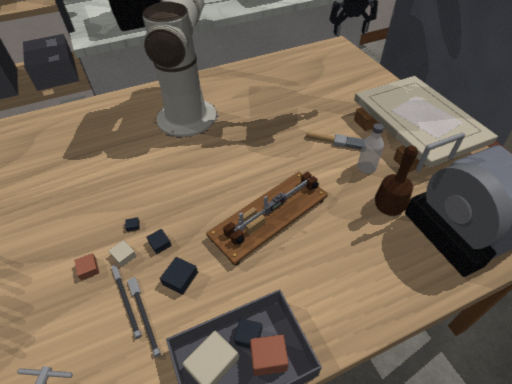

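View pics/top0.png

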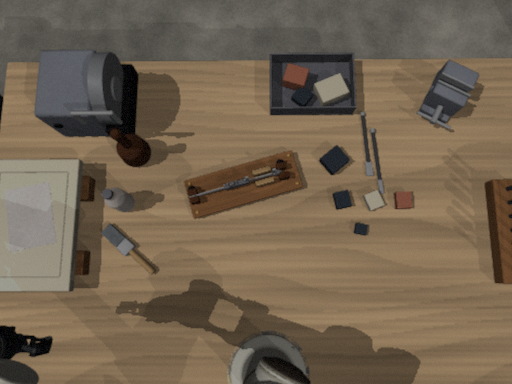

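The pictures show three loose dark blocks right of the stand (top view): about (335,160), (343,200) and (361,229). There is one more in the tray. The stand is at about (243,184). I'll enlarge these regions.

```bash
python3 - <<'E'
import cv2
t=cv2.imread("pics/top0.png");s=cv2.imread("pics/scene0.png")
cv2.imwrite("pics/c1.png",cv2.resize(t[140:225,180:310],None,fx=6,fy=6,interpolation=cv2.INTER_CUBIC))
cv2.imwrite("pics/c2.png",cv2.resize(t[140:245,310:420],None,fx=5.5,fy=5.5,interpolation=cv2.INTER_CUBIC))
cv2.imwrite("pics/c3.png",cv2.resize(s[165:265,200:335],None,fx=5.9,fy=5.9,interpolation=cv2.INTER_CUBIC))
E
```

```text
(no output)
```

View pics/c1.png

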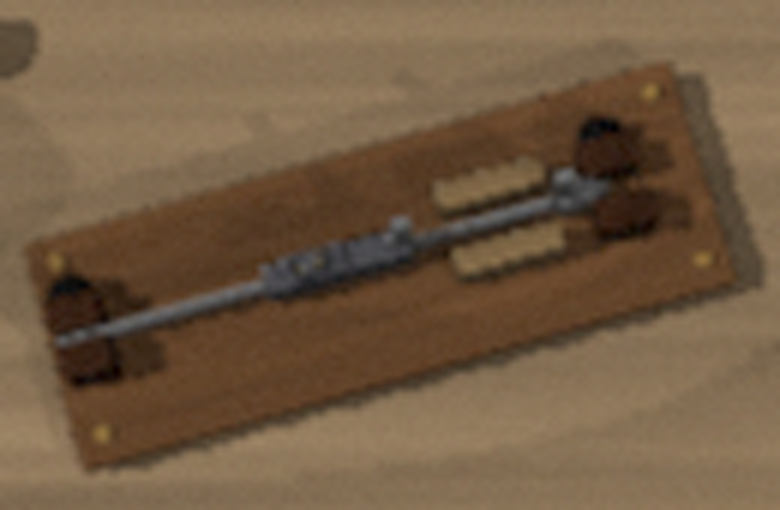

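View pics/c2.png

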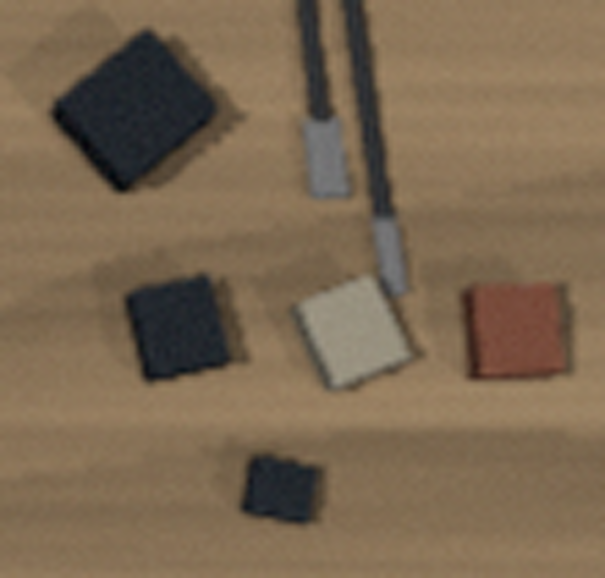

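View pics/c3.png

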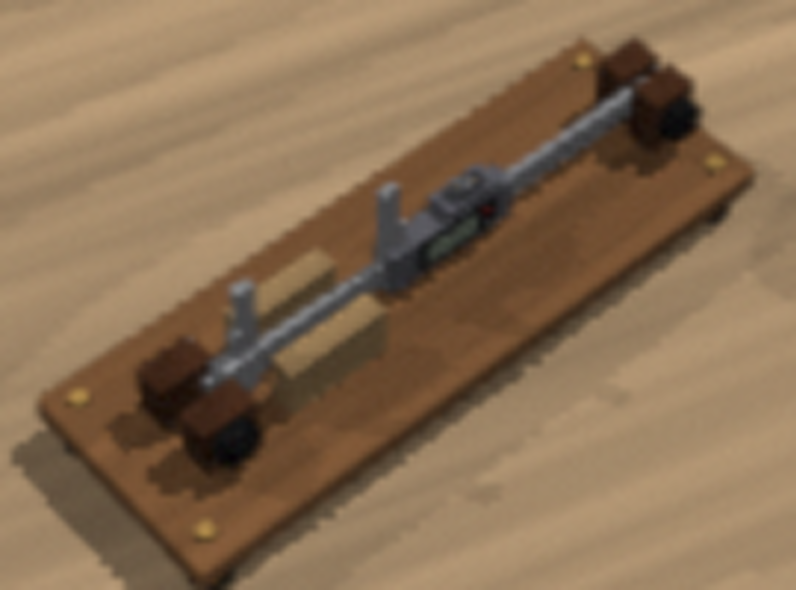

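```bash
python3 - <<'E'
import cv2
s=cv2.imread("pics/scene0.png");t=cv2.imread("pics/top0.png")
cv2.imwrite("pics/c4.png",cv2.resize(s[210:300,65:205],None,fx=5.7,fy=5.7,interpolation=cv2.INTER_CUBIC))
a=cv2.resize(t[183:218,325:362],None,fx=16,fy=16,interpolation=cv2.INTER_CUBIC)
cv2.imwrite("pics/c5.png",cv2.convertScaleAbs(a,alpha=1.6,beta=10))
a=cv2.resize(s[225:258,142:178],None,fx=16,fy=16,interpolation=cv2.INTER_CUBIC)
cv2.imwrite("pics/c6.png",cv2.convertScaleAbs(a,alpha=2.2,beta=10))
E
```

```text
(no output)
```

View pics/c4.png

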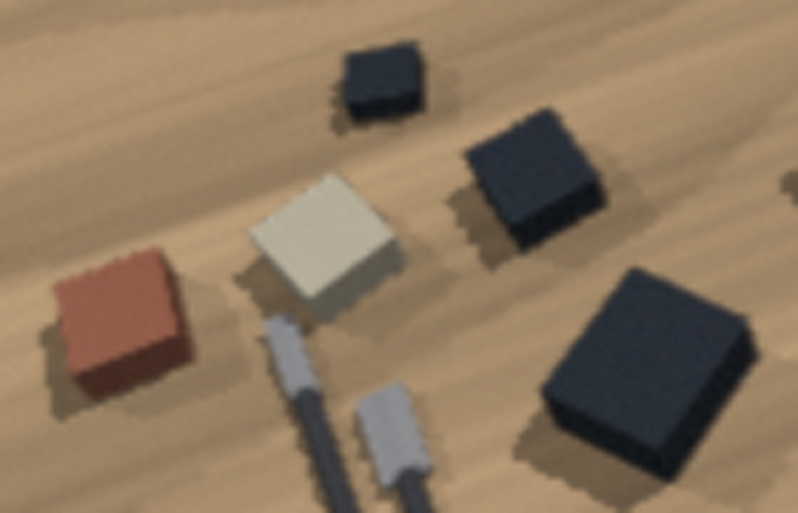

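View pics/c5.png

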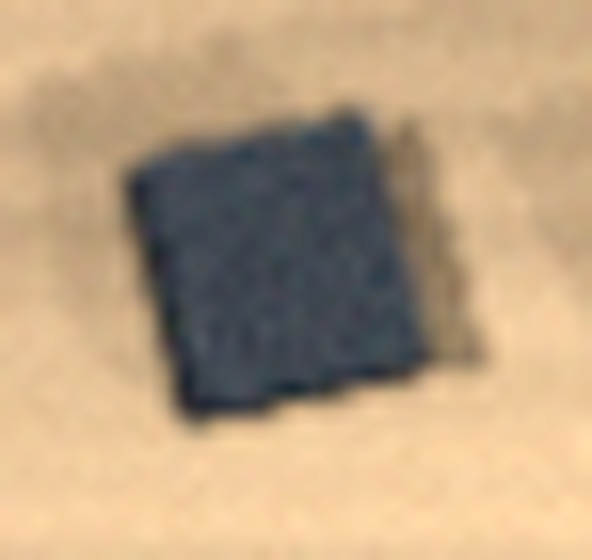

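View pics/c6.png

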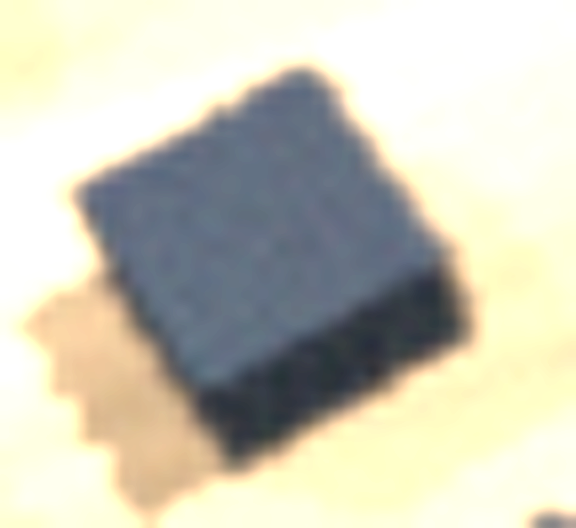

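```bash
cat > h.py <<'E'
import numpy as np,cv2
from scipy.optimize import least_squares
from scipy.spatial.transform import Rotation as R
from workcell import *
CAL={n:get_calibration(n) for n in("scene","top")}
def proj(n,P):
    c=CAL[n];f=192/np.tan(np.radians(c["vertical_fov"]/2))
    P=np.atleast_2d(P);q=P@c["view"][:3,:3].T+c["view"][:3,3]
    return np.c_[c["cx"]+f*q[:,0]/q[:,2],c["cy"]+f*q[:,1]/q[:,2]]
def uncrop(p,s,off): return (np.array(p,float)+.5)/s-.5+np.array(off)
def fr(p): # x,y,yaw,z -> apply
    c,s=np.cos(p[2]),np.sin(p[2])
    return lambda L: np.atleast_2d(L)@np.array([[c,s,0],[-s,c,0],[0,0,1]])+[p[0],p[1],p[3]]
def fit(obs,p0,fixz=None):
    # obs: list of (cam, local point, pixel)
    def res(p):
        q=list(p)+([fixz] if fixz is not None else [])
        T=fr(q);return np.concatenate([(proj(n,T(L))[0]-u) for n,L,u in obs])
    r=least_squares(res,p0,loss='soft_l1',f_scale=1.);return r.x,res(r.x).reshape(-1,2)
E
cat > m.py <<'E'
from h import *
np.set_printoptions(precision=4,suppress=True)
X,Y=.06,.17
loc=[[-X,Y,.015],[X,Y,.015],[X,-Y,.015],[-X,-Y,.015]]
# top image: up=+x, left=+y
tp=[(88,468),(28,243),(668,63),(738,280)]
sp=[(583,40),(752,172),(207,572),(40,405)]
obs=[("top",l,uncrop(p,6,(180,140))) for l,p in zip(loc,tp)]+[("scene",l,uncrop(p,5.9,(200,165))) for l,p in zip(loc,sp)]
for nm in(["top","scene"],["top"],["scene"]):
    x,r=fit([o for o in obs if o[0] in nm],[.5,.03,.2] if len(nm)<2 else [.5,.03,.2,.014], .014 if len(nm)<2 else None);print(x);print(r)
for hx,hy in((.025,.0225),(.0225,.025)):
  loc=[[hx,hy,.025],[hx,-hy,.025],[-hx,-hy,.025],[-hx,hy,.025]]
  tp=[(143,165),(360,108),(425,368),(193,400)]
  sp=[(445,258),(203,385),(80,190),(305,70)]
  b=[("scene",[hx,-hy,0],uncrop((235,465),16,(142,225))),("scene",[hx,hy,0],uncrop((468,335),16,(142,225)))]
  A=[("top",l,uncrop(p,16,(325,183))) for l,p in zip(loc,tp)];B=[("scene",l,uncrop(p,16,(142,225))) for l,p in zip(loc,sp)]+b
  for o in(A+B,A,B):
    x,r=fit(o,[.5,-.2,.2],0.);print(hx,x,(r**2).mean()**.5)
  print(fit(A+B,[.5,-.2,.2],0.)[1])
E
python3 m.py
```

```text
[0.5431 0.0729 0.2843 0.0113]
[[-0.8381  0.8674]
 [-1.0076  0.4363]
 [ 0.0747 -0.7497]
 [ 0.2956  0.1319]
 [-0.0834  0.0006]
 [ 1.1973  0.1296]
 [-0.6432  1.761 ]
 [-0.7614 -0.248 ]]
[0.5432 0.0716 0.2796]
[[-0.7305  0.4804]
 [-0.7406 -0.0705]
 [ 0.7019 -0.8246]
 [ 0.7786  0.1891]]
[0.5439 0.0732 0.2894]
[[-0.0901 -0.5895]
 [ 1.4004 -0.5574]
 [-0.1618  1.584 ]
 [-0.5883 -0.3728]]
0.025 [ 0.495  -0.2245  0.1936] 0.7040668598705743
0.025 [ 0.4952 -0.2228  0.191 ] 0.5045468315592877
0.025 [ 0.4947 -0.2257  0.2115] 0.6876661381970123
[[-0.1657 -0.6149]
 [ 0.9843  0.0304]
 [ 0.85    0.0047]
 [ 0.5345  0.9539]
 [ 0.761  -0.3249]
 [-0.1898  0.512 ]
 [-0.6704 -0.5035]
 [ 1.0348 -1.3025]
 [ 0.0843  0.7666]
 [ 1.2382  0.1995]]
0.0225 [ 0.4956 -0.2242  0.1801] 1.1978000653956768
0.0225 [ 0.4955 -0.223   0.1907] 0.9643270127853272
0.0225 [ 0.4957 -0.2248  0.176 ] 1.286262745582657
[[-0.8369  0.0161]
 [ 2.0022  0.553 ]
 [ 1.281  -1.06  ]
 [-0.7246 -0.0053]
 [ 1.3426 -1.1675]
 [-1.4969  0.4456]
 [-0.9297  0.6076]
 [ 2.65   -0.9718]
 [-1.1967  0.7005]
 [ 1.8049 -0.6358]]
```

```bash
cat > ov.py <<'E'
from h import *
def overlay(img,cam,box,s,p,op,out):
    x0,y0,x1,y1=box;T=fr(p)
    a=cv2.resize(img[y0:y1,x0:x1],None,fx=s,fy=s,interpolation=cv2.INTER_CUBIC)
    def px(L): return [tuple(int(v) for v in q) for q in (proj(cam,T(L))-[x0,y0]+.5)*s-.5]
    def rect(x0,x1,y0,y1,z,c):
        q=px([[x0,y0,z],[x1,y0,z],[x1,y1,z],[x0,y1,z]]);cv2.polylines(a,[np.array(q)],True,c,1,cv2.LINE_AA)
    rect(-.06,.06,-.17,.17,.015,(0,255,0)); 
    for sx in(-.017,.017): rect(sx-.007,sx+.007,-.09,-.035,.045,(255,255,0))
    f=-.09
    for L,c in(([[0,f,.042],[0,f,.088]],(0,0,255)),([[0,f+op,.042],[0,f+op,.088]],(0,0,255))):
        q=px(L);cv2.line(a,q[0],q[1],c,1,cv2.LINE_AA)
    rect(-.007,.007,f+op,f+op+.075,.048,(255,0,255))
    rect(-.004,.004,f+op+.048,f+op+.052,.058,(0,255,255))
    cv2.imwrite(out,a)
E
cat > o.py <<'E'
from ov import *
import sys
p=[.5435,.0729,.284,.0115];op=.085
overlay(cv2.imread("pics/top0.png"),"top",(180,140,310,225),6,p,op,"pics/o1.png")
overlay(cv2.imread("pics/scene0.png"),"scene",(200,165,335,265),5.9,p,op,"pics/o2.png")
E
python3 o.py
```

```text
(no output)
```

View pics/o1.png

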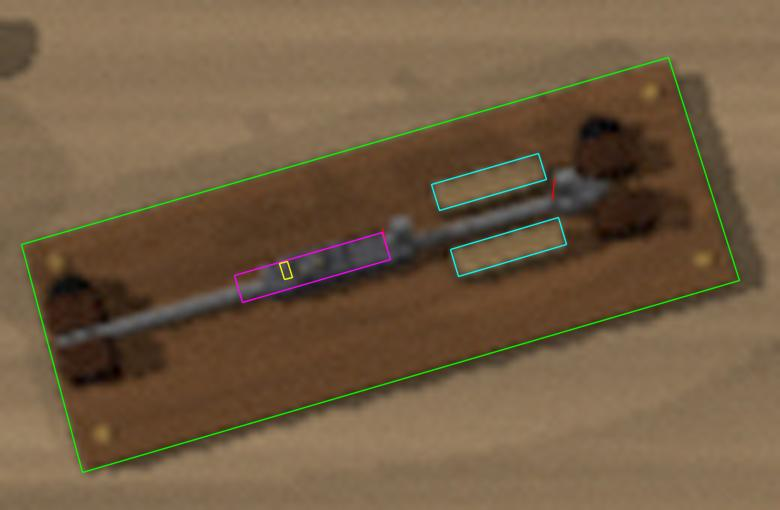

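View pics/o2.png

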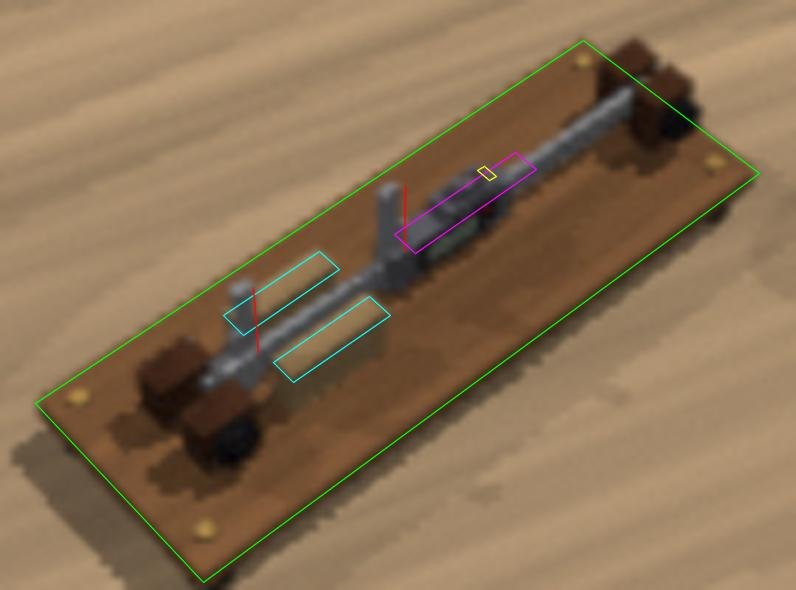

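```bash
sed -i 's/op=.085/op=.072/' o.py; python3 o.py; python3 - <<'E'
import cv2
for k,b in(("o1",(220,100,640,330)),("o2",(180,130,600,420))):
    a=cv2.imread(f"pics/{k}.png")[b[1]:b[3],b[0]:b[2]];cv2.imwrite(f"pics/{k}z.png",cv2.resize(a,None,fx=1.9,fy=1.9,interpolation=cv2.INTER_CUBIC))
E
```

```text
(no output)
```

View pics/o1z.png

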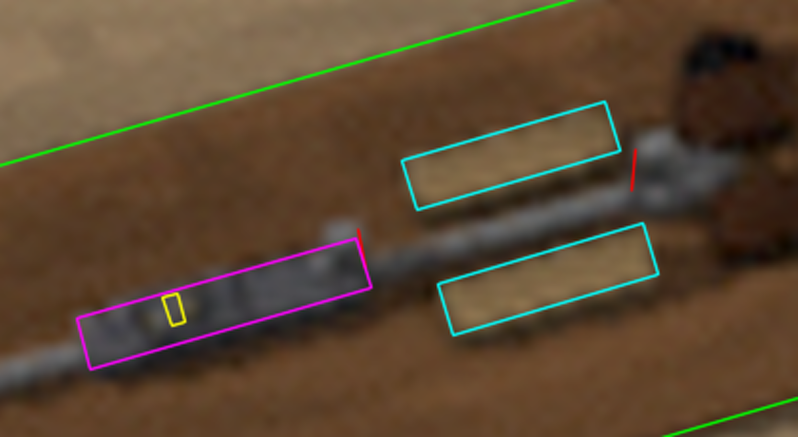

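View pics/o2z.png

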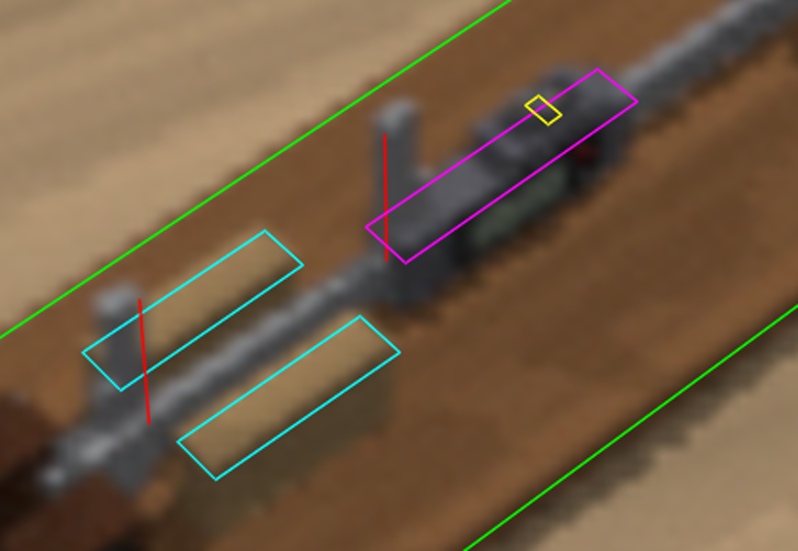

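```bash
cat >> h.py <<'E'
def down(psi): return (R.from_euler('z',psi)*R.from_euler('y',np.pi/2)).as_rotvec()
E
python3 - <<'E'
from h import *
np.set_printoptions(precision=3,suppress=True)
print(read_qpos())
for sg in(-1,1):
    for nm,p,a in(("grasp",[.495,-.2243,.072],.195),("place",[.56,.01,.13],.284),("wheel",[.54,.1,.14],.284)):
        print(sg,nm,solve_ik(p,down(a+sg*np.pi/2)))
    print("wheel0",solve_ik([.54,.1,.14],down(.284)))
E
```

```text
[ 1.119  0.159  1.598 -0.     1.386 -0.21 ]
-1 grasp [-0.648  0.384  1.833 -0.     0.924 -0.843]
-1 place [-0.198  0.321  1.774 -0.     1.046 -0.482]
-1 wheel [-0.037  0.28   1.802 -0.     1.059 -0.321]
wheel0 [-0.037  0.28   1.802  0.     1.059 -1.892]
1 grasp [-0.648  0.384  1.833 -0.     0.924  2.299]
1 place [-0.198  0.321  1.774  0.     1.046  2.66 ]
1 wheel [-0.037  0.28   1.802  0.     1.059  2.821]
wheel0 [-0.037  0.28   1.802  0.     1.059 -1.892]
```

```bash
python3 - <<'E'
from h import *
np.set_printoptions(precision=3,suppress=True)
o=down(.195-np.pi/2)
move_ptp([.495,-.2243,.30],o); print(read_clock())
move_linear([.495,-.2243,.14],.15); print(read_clock(),read_position())
for n in("scene","top"): cv2.imwrite(f"pics/{n}1.png",capture(n)[:,:,::-1])
a=cv2.imread("pics/top1.png")[150:250,300:410];b=cv2.imread("pics/scene1.png")[150:270,90:210]
cv2.imwrite("pics/t1.png",np.hstack([cv2.resize(a,(400,400),interpolation=2),cv2.resize(b,(400,400),interpolation=2)]))
E
```

```text
3.1167
4.3333 [ 0.496 -0.225  0.141]
```

View pics/t1.png

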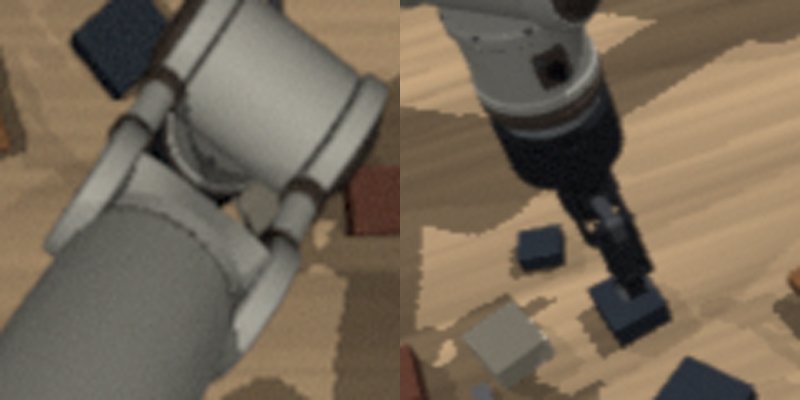

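The arm hides the block in the top view. In the scene view the near finger lines up with the middle of the slate, so I'm going down and gripping.

```bash
python3 - <<'E'
from h import *
np.set_printoptions(precision=3,suppress=True)
f0=read_ft_force()
move_linear([.495,-.2243,.09],.1); print(read_ft_force()-f0)
move_linear([.495,-.2243,.072],.05); print(read_ft_force()-f0,read_position())
close_gripper(30); print(read_grip_width(),read_clock(),read_ft_force())
move_linear([.495,-.2243,.20],.15)
print(read_grip_width(),read_clock(),read_ft_force()-f0)
for n in("scene",): cv2.imwrite(f"pics/{n}2.png",capture(n)[:,:,::-1])
b=cv2.imread("pics/scene2.png")[130:270,70:230]
cv2.imwrite("pics/t2.png",cv2.resize(b,None,fx=4,fy=4,interpolation=2))
E
```

```text
[-0.333 -1.604  0.277]
[ 0.211 -0.439  0.083] [ 0.495 -0.224  0.072]
0.04963585238304354 6.0167 [1.049 0.682 2.294]
0.04918425146665982 7.0167 [-0.654 -1.265 -0.704]
```

View pics/t2.png

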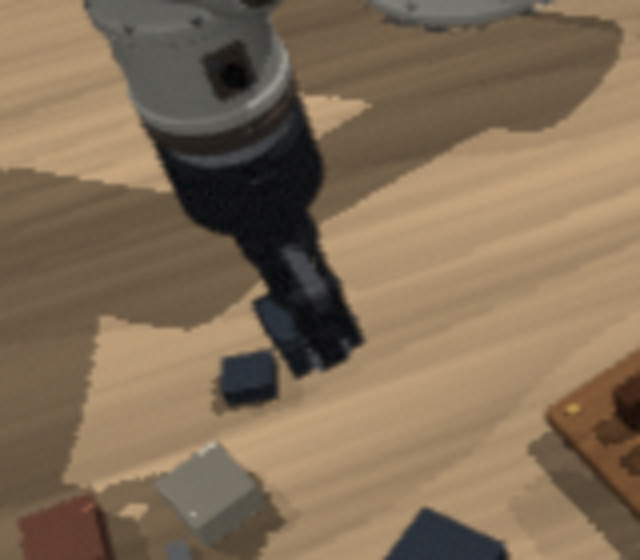

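The slate is held at a width of 49.6 mm, so the 50 mm side is gripped and the 45 mm side will be gauged. It sits a little left of the finger in the image. I'll zoom in and measure that offset along stand y.

```bash
python3 - <<'E'
from h import *
im=cv2.imread("pics/scene2.png")
x0,y0,s=128,195,16
a=cv2.convertScaleAbs(cv2.resize(im[y0:y0+34,x0:x0+40],None,fx=s,fy=s,interpolation=2),alpha=2.5,beta=15)
# overlay expected block for lateral offset 0 : tool z = .2 pose
for off,c in((0,(0,255,0)),(-.006,(0,0,255))):
    T=fr([.495,-.2243,.195,.2-.072])
    for z in(0,.025):
        q=(proj("scene",T([[u,v+off,z] for u,v in((.025,.0225),(.025,-.0225),(-.025,-.0225),(-.025,.0225))]))-[x0,y0]+.5)*s
        cv2.polylines(a,[q.astype(int)],True,c,1,cv2.LINE_AA)
cv2.imwrite("pics/t3.png",a)
E
```

```text
(no output)
```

View pics/t3.png

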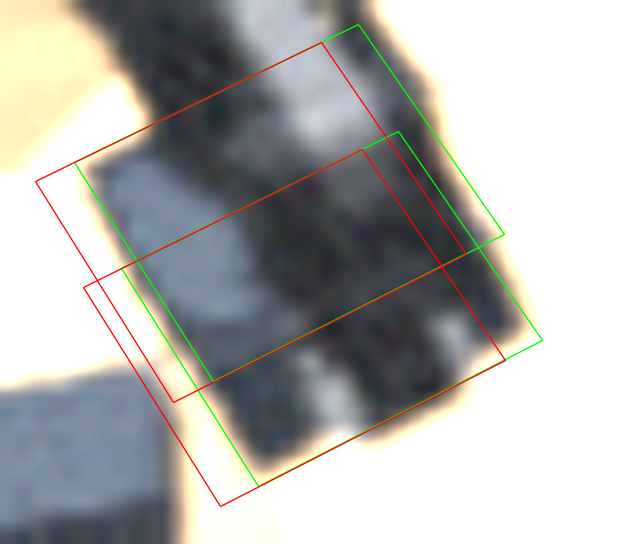

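```bash
cat >> h.py <<'E'
SP=[.5435,.0725,.284,.013]
def st(x,y,z): return fr(SP)([[x,y,z]])[0]
def ftz(n=5):
    return np.mean([ (wait(.02),read_ft_force())[1] for _ in range(n)],axis=0)
E
python3 - <<'E'
from h import *
np.set_printoptions(precision=3,suppress=True)
o=down(.284-np.pi/2)
p=st(0,-.064,0);p[2]=.23
move_ptp(p,o); print(read_clock())
p[2]=.145; move_linear(p,.12); print(read_clock(),read_position(),read_grip_width())
wait(.2);print(ftz())
for n in("scene","top"): cv2.imwrite(f"pics/{n}3.png",capture(n)[:,:,::-1])
x0,y0,s=225,185,7
im=cv2.imread("pics/scene3.png")
a=cv2.resize(im[y0:y0+80,x0:x0+110],None,fx=s,fy=s,interpolation=2)
T=fr([p[0],p[1],.284,p[2]-.072])
for z in(0,.025):
    q=(proj("scene",T([[u,v,z] for u,v in((.025,.0225),(.025,-.0225),(-.025,-.0225),(-.025,.0225))]))-[x0,y0]+.5)*s
    cv2.polylines(a,[q.astype(int)],True,(0,255,0),1,cv2.LINE_AA)
cv2.imwrite("pics/t4.png",a)
E
```

```text
8.0417
8.9 [0.562 0.011 0.146] 0.0496651056882048
[-0.282  0.034 -1.386]
```

View pics/t4.png

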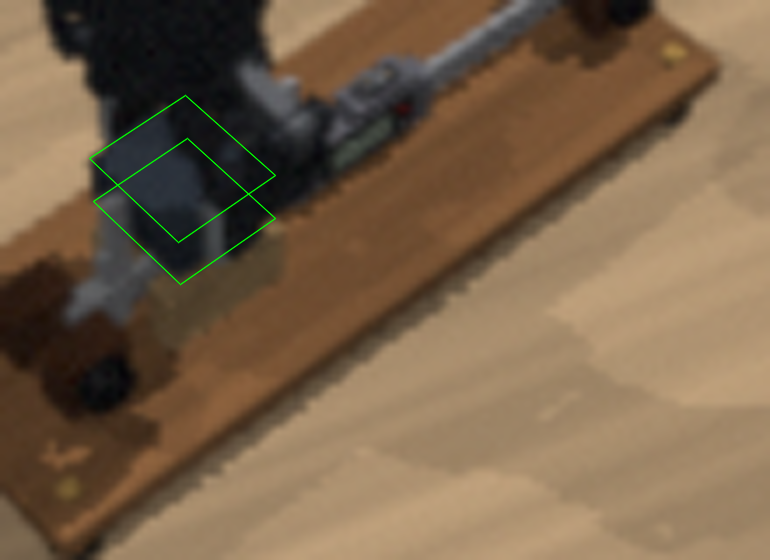

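View pics/top3.png

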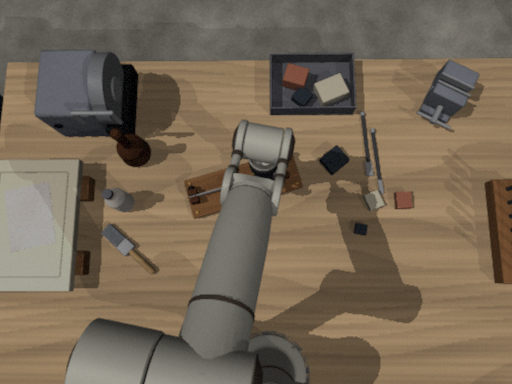

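```bash
python3 - <<'E'
from h import *
np.set_printoptions(precision=3,suppress=True)
p=st(0,-.064,0);p[2]=.145
f0=ftz()
p[2]=.137; move_linear(p,.05); wait(.1); print(ftz()-f0)
while p[2]>.1245:
    p[2]-=.001; move_linear(p,.03); wait(.1); f=ftz(3)-f0; print(round(p[2],4),read_position()[2],f)
    if f[2]>2.5: break
print(read_clock())
E
```

```text
[-0.183 -0.005 -0.008]
0.136 0.13601831473114928 [-0.413  0.355  0.004]
0.135 0.13501614773563492 [-0.106  0.456 -0.136]
0.134 0.1339710237906103 [-0.598 -0.403 -0.05 ]
0.133 0.1329888971969746 [ 0.444 -0.737  0.271]
0.132 0.13217289205058297 [0.795 0.058 0.911]
0.131 0.1321938545107607 [-3.454  0.063  8.494]
12.2583
```

```bash
python3 - <<'E'
from h import *
np.set_printoptions(precision=3,suppress=True)
p=st(0,-.064,0);p[2]=.1321
move_linear(p,.03); wait(.1); print(ftz(3))
open_jaws(); print(read_grip_width(),read_clock(),ftz(3))
p[2]=.24; move_linear(p,.15); print(read_clock())
q=st(0,.0,0); move_ptp([.40,.25,.30],down(.284-np.pi/2)); print(read_clock())
for n in("scene","top"): cv2.imwrite(f"pics/{n}4.png",capture(n)[:,:,::-1])
from ov import overlay
SP=[.5435,.0725,.284,.0152]
overlay(cv2.imread("pics/top4.png"),"top",(195,145,305,215),7,SP,.072,"pics/o3.png")
overlay(cv2.imread("pics/scene4.png"),"scene",(215,165,305,235),8,SP,.072,"pics/o4.png")
x0,y0,s=215,165,8
a=cv2.resize(cv2.imread("pics/scene4.png")[y0:y0+70,x0:x0+90],None,fx=s,fy=s,interpolation=2)
cv2.imwrite("pics/o5.png",a)
E
```

```text
[-1.05   0.119  2.233]
0.08571422979473575 13.1083 [-0.118 -0.175  0.004]
14.025
15.1583
```

View pics/o3.png

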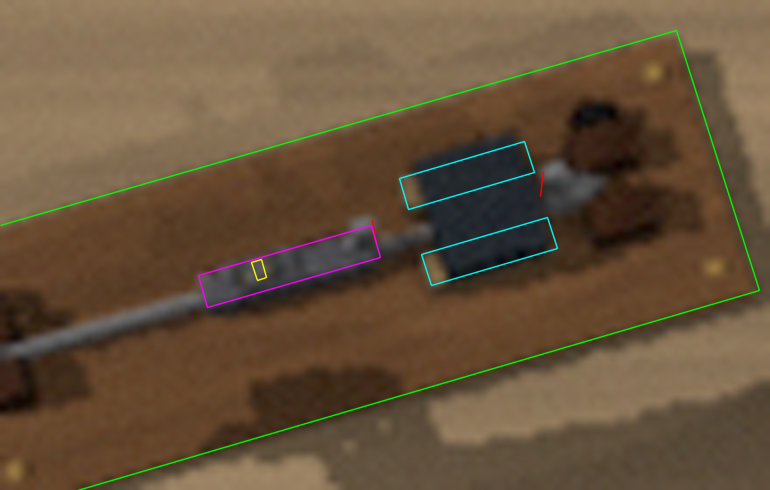

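View pics/o4.png

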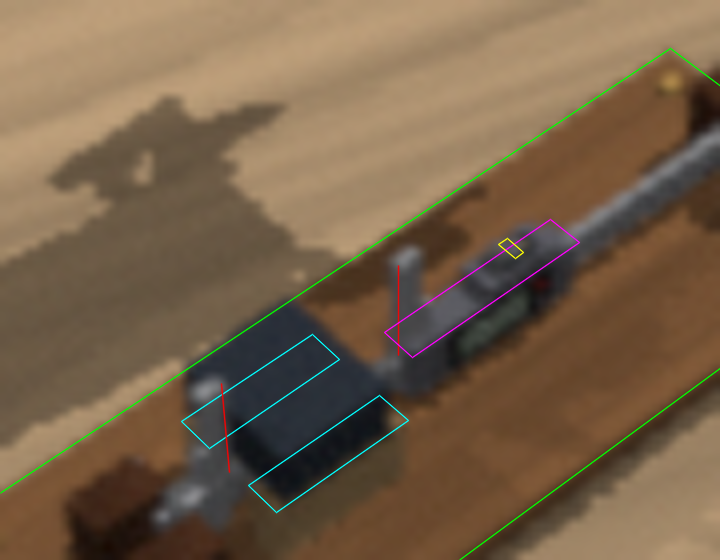

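View pics/o5.png

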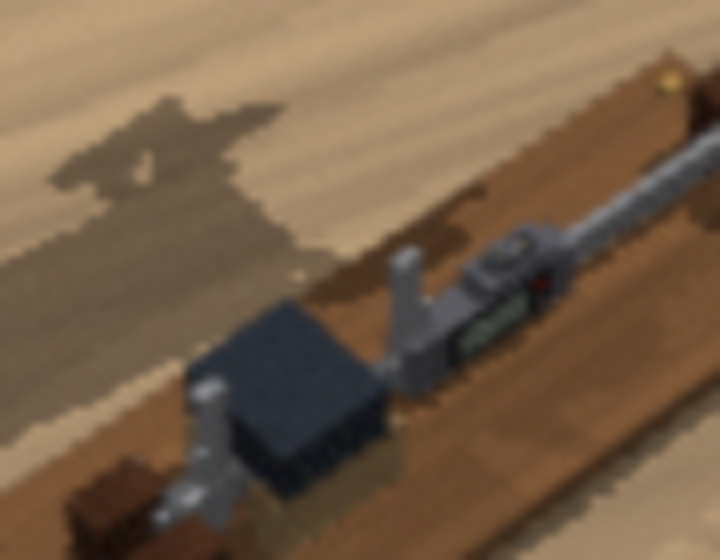

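The slate lies flat and square on the rests, let go, with a small gap at the fixed jaw. The moving jaw is clear of it, with the opening at about 71 to 72 mm. Contact put the rest tops at 60 mm, so the stand underside is about 15 mm up. The wheel top should then be at z≈0.073. Next I shut the fingers and feel for the wheel.

```bash
sed -i 's/^SP=.*/SP=[.5435,.0725,.284,.0152]/' h.py; python3 - <<'E'
from h import *
np.set_printoptions(precision=3,suppress=True)
o=down(.284-np.pi/2)
close_gripper(20); print(read_grip_width())
p=st(0,.0385,0);p[2]=.22
move_ptp(p,o); p[2]=.155; move_linear(p,.1); wait(.3)
f0=ftz(8);print(read_clock(),f0,read_position()-p)
for n in("scene",): cv2.imwrite(f"pics/{n}5.png",capture(n)[:,:,::-1])
x0,y0,s=225,155,8
cv2.imwrite("pics/o6.png",cv2.resize(cv2.imread("pics/scene5.png")[y0:y0+70,x0:x0+90],None,fx=s,fy=s,interpolation=2))
E
```

```text
0.00018358932345775367
18.1083 [ 0.042 -0.198  0.142] [ 0. -0.  0.]
```

View pics/o6.png

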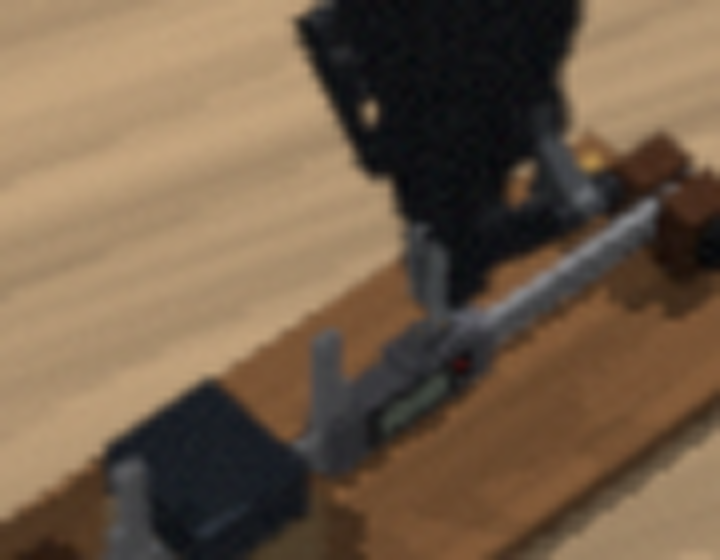

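```bash
python3 - <<'E'
from h import *
np.set_printoptions(precision=3,suppress=True)
p=st(0,.0385,0);p[2]=.155
f0=ftz(6)
p[2]=.149; move_linear(p,.05)
while p[2]>.1440:
    p[2]-=.0004; move_linear(p,.02); wait(.05); f=ftz(3)-f0; print(round(p[2],4),f)
    if f[2]>1.5: break
print(read_clock(),f0)
E
```

```text
0.1486 [ 0.225  0.027 -0.254]
0.1482 [-0.009  0.554 -0.38 ]
0.1478 [ 0.615  0.054 -0.117]
0.1474 [ 0.395  0.63  -0.008]
0.147 [ 0.393  0.404 -0.266]
0.1466 [-0.015 -0.131 -0.186]
0.1462 [0.052 0.88  0.262]
0.1458 [ 0.105  0.276 -0.084]
0.1454 [ 0.194  0.585 -0.127]
0.145 [-0.585  0.203  2.873]
22.025 [-0.222 -0.204  0.186]
```

Contact came at z=0.1450, which fits the wheel; the housing would be 4 mm lower. Now I press to about 6.5 N and drag in short steps.

```bash
cat > drag.py <<'E'
from h import *
np.set_printoptions(precision=2,suppress=True)
ca,sa=np.cos(.284),np.sin(.284)
def sf(f): return np.array([ca*f[0]+sa*f[1],-sa*f[0]+ca*f[1],f[2]])
def press(x,y,z,f0,target):
    while 1:
        p=st(x,y,0);p[2]=z; move_linear(p,.02); wait(.04); f=sf(ftz(3)-f0)
        if f[2]>target-.6 or z<.1430: break
        z-=.0003 if f[2]<target-2 else .00015
    print("press",round(z,5),f); return z,f
def drag(x,y,z,f0,target,dist,step=.004,stop=None):
    y0=y
    while y0-y<dist-1e-6:
        y-=step; p=st(x,y,0);p[2]=z; move_linear(p,.02); wait(.02); f=sf(ftz(3)-f0)
        print(round(y,4),round(z,5),f,round(read_clock(),1))
        if f[2]>11: z+=.0006
        elif stop and f[1]>stop: break
        e=np.clip((target-f[2])/7000,-.0003,.0003)
        if abs(target-f[2])>.7: z-=e
    return y,z
E
python3 - <<'E'
from drag import *
f0=np.array([-.1,0.1,.0])
z,f=press(0,.0385,.1450,f0,6.5)
y,z=drag(0,.0385,z,f0,6.5,.012)
cv2.imwrite("pics/scene6.png",capture("scene")[:,:,::-1])
x0,y0,s=225,155,8
cv2.imwrite("pics/o7.png",cv2.resize(cv2.imread("pics/scene6.png")[y0:y0+70,x0:x0+90],None,fx=s,fy=s,interpolation=2))
E
```

```text
press 0.14455 [-1.6   0.86  6.13]
0.0345 0.14455 [-2.11  1.12  6.15] 23.5
0.0305 0.14455 [-2.3   1.33  6.67] 23.9
0.0265 0.14455 [-1.77  0.54  6.05] 24.3
```

View pics/o7.png

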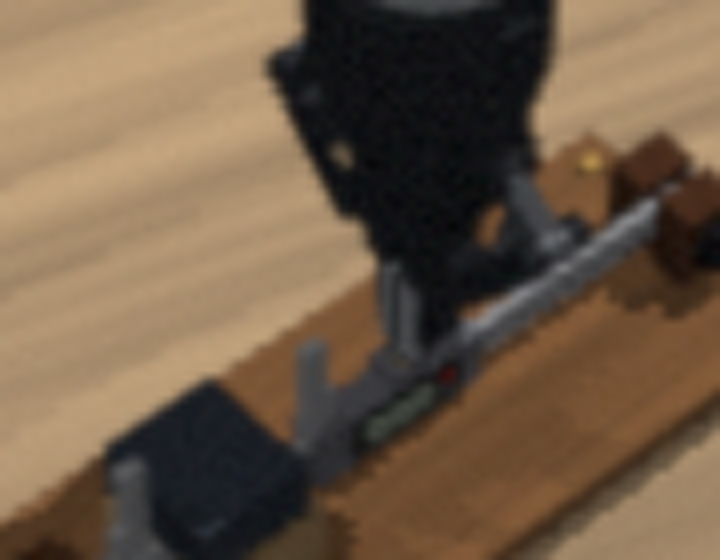

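The jaw moved about 6 to 7 mm for a 12 mm drag, so the wheel is rolling without slip. I'll carry on.

```bash
python3 - <<'E'
from drag import *
f0=np.array([-.1,0.1,.0])
y,z=drag(0,.0265,.14455,f0,6.5,.016)
# lift, reposition: slider moved 14 mm -> wheel est
p=st(0,y,0);p[2]=.152; move_linear(p,.05)
cv2.imwrite("pics/scene7.png",capture("scene")[:,:,::-1])
x0,y0,s=225,155,8
cv2.imwrite("pics/o8.png",cv2.resize(cv2.imread("pics/scene7.png")[y0:y0+70,x0:x0+90],None,fx=s,fy=s,interpolation=2))
print(y,z,read_clock())
E
```

```text
0.0225 0.14455 [-2.28  0.69  6.3 ] 24.8
0.0185 0.14455 [-1.88  0.99  6.63] 25.2
0.0145 0.14455 [-1.73  0.92  7.12] 25.6
0.0105 0.14455 [-2.41  1.15  6.32] 26.0
0.010499999999999999 0.14455 26.3667
```

View pics/o8.png

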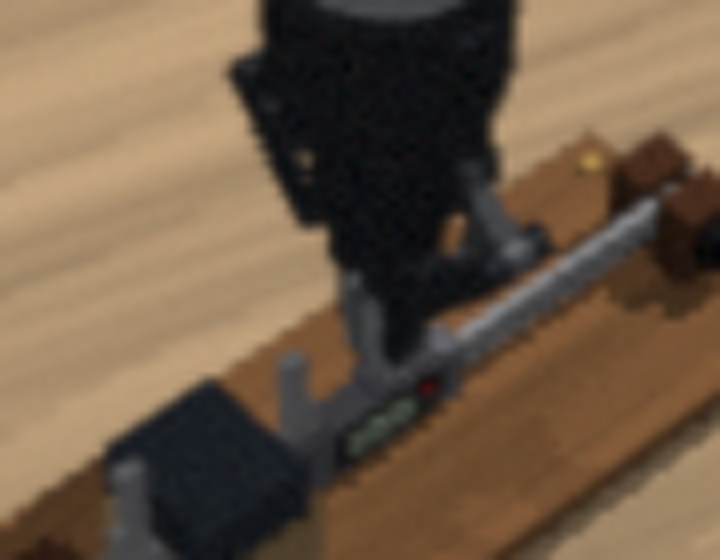

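```bash
python3 - <<'E'
from drag import *
p=st(0,.025,0);p[2]=.152; move_linear(p,.06); wait(.2); f0=ftz(6); print(f0)
p[2]=.1464; move_linear(p,.04)
z,f=press(0,.025,.1450,f0,6.5)
y,z=drag(0,.025,z,f0,6.5,.016)
y,z=drag(0,y,z,f0,6.8,.010,step=.002,stop=2.6)
cv2.imwrite("pics/scene8.png",capture("scene")[:,:,::-1])
x0,y0,s=225,155,8
cv2.imwrite("pics/o9.png",cv2.resize(cv2.imread("pics/scene8.png")[y0:y0+70,x0:x0+90],None,fx=s,fy=s,interpolation=2))
print(y,z,read_clock())
E
```

```text
[ 0.25 -0.15 -0.55]
press 0.14455 [-2.25  1.15  6.42]
0.021 0.14455 [-1.34  1.36  7.1 ] 28.8
0.017 0.14455 [-1.96  1.6   7.19] 29.2
0.013 0.14455 [-1.82  1.17  7.2 ] 29.6
0.009 0.14465 [-1.    1.07  6.49] 30.0
0.007 0.14465 [-1.97  1.6   6.2 ] 30.4
0.005 0.14465 [-1.25  1.92  6.14] 30.7
0.003 0.14465 [-1.18  1.96  6.96] 31.0
0.001 0.14465 [-1.28  2.04  6.93] 31.3
-0.001 0.14465 [-1.54  2.93  6.9 ] 31.6
-0.0009999999999999992 0.14465026713431314 31.675
```

View pics/o9.png

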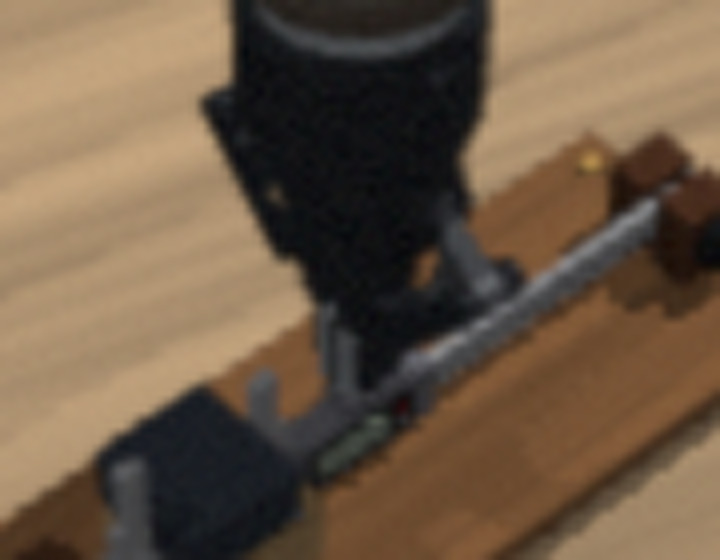

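The slate has now moved towards the fixed jaw and the drag force is rising. I'll re-grip the wheel near the middle of the fingertip and finish with small steps.

```bash
python3 - <<'E'
from drag import *
p=st(0,-.001,0);p[2]=.152; move_linear(p,.05)
p=st(0,.0095,0);p[2]=.152; move_linear(p,.06); wait(.2); f0=ftz(6); print(f0)
p[2]=.1464; move_linear(p,.04)
z,f=press(0,.0095,.1450,f0,7.5)
y,z=drag(0,.0095,z,f0,7.5,.009,step=.0015,stop=3.6)
cv2.imwrite("pics/scene9.png",capture("scene")[:,:,::-1])
x0,y0,s=225,155,8
cv2.imwrite("pics/o10.png",cv2.resize(cv2.imread("pics/scene9.png")[y0:y0+70,x0:x0+90],None,fx=s,fy=s,interpolation=2))
print(y,z,read_clock())
E
```

```text
[-0.3   0.11  0.04]
press 0.14425 [-2.48  0.75  7.85]
0.008 0.14425 [-1.78  3.79  7.99] 34.6
0.008 0.14425 34.625
```

View pics/o10.png

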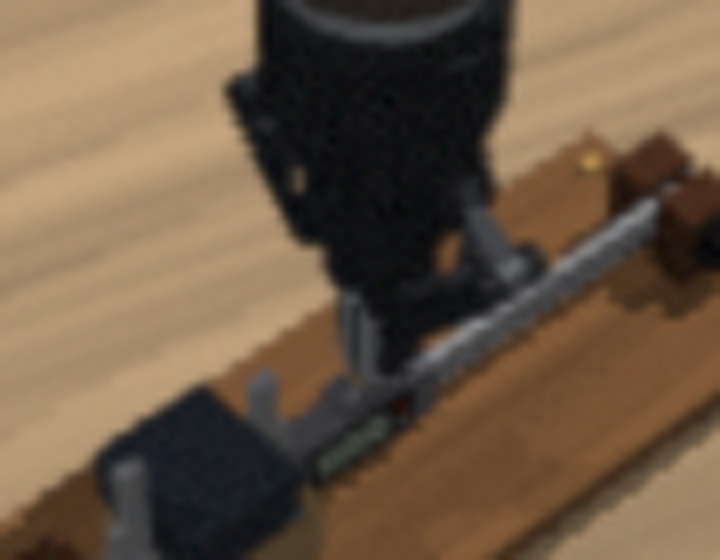

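```bash
python3 - <<'E'
from drag import *
f0=np.array([-.3,.11,.04])
y,z=drag(0,.008,.14425,f0,7.8,.003,step=.0015)
p=st(0,y,0);p[2]=.155; move_linear(p,.03); p[2]=.24; move_linear(p,.15)
move_ptp([.40,.25,.30],down(.284-np.pi/2))
for n in("scene","top"): cv2.imwrite(f"pics/{n}10.png",capture(n)[:,:,::-1])
cv2.imwrite("pics/o11.png",cv2.resize(cv2.imread("pics/scene10.png")[175:235,215:290],None,fx=10,fy=10,interpolation=2))
cv2.imwrite("pics/o12.png",cv2.resize(cv2.imread("pics/top10.png")[150:210,215:305],None,fx=8.5,fy=8.5,interpolation=2))
print(read_clock())
E
```

```text
0.0065 0.14425 [-1.64  5.42  8.87] 34.9
0.005 0.1444 [-0.52  4.51  6.39] 35.3
37.5
```

View pics/o11.png

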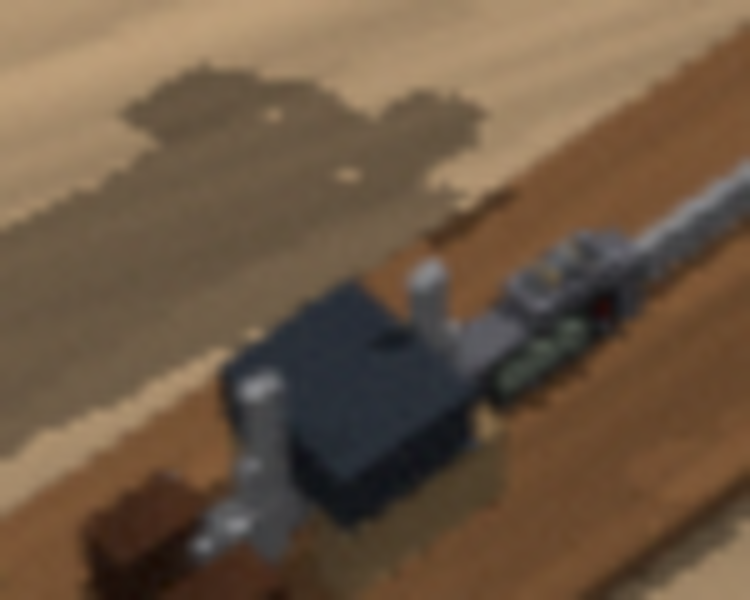

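View pics/o12.png

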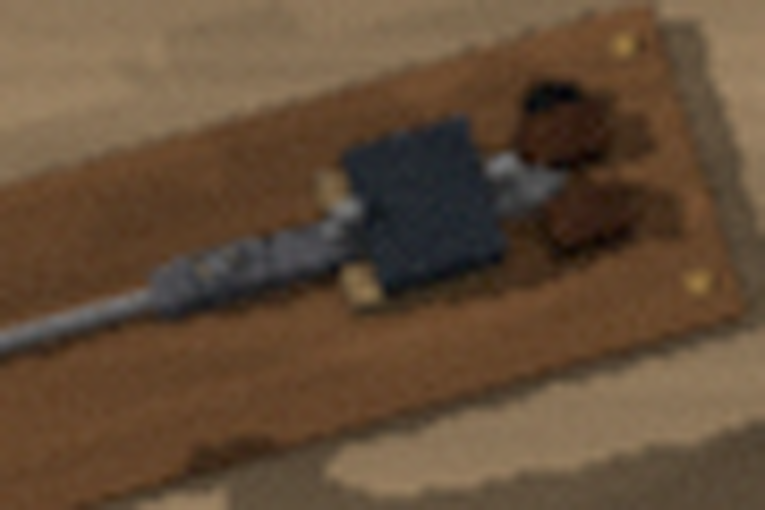

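Both jaws appear to bear on the slate. Before handing in I check square and offset with an overlay.

```bash
python3 - <<'E'
from h import *
for cam,(x0,y0,x1,y1),s,o in(("scene",(215,175,290,235),10,"o13"),("top",(215,150,305,210),8.5,"o14")):
    a=cv2.resize(cv2.imread(f"pics/{cam}10.png")[y0:y1,x0:x1],None,fx=s,fy=s,interpolation=2)
    q=(proj(cam,np.array([st(u,-.0675+v,.07) for u,v in((.025,.0225),(.025,-.0225),(-.025,-.0225),(-.025,.0225))]))-[x0,y0]+.5)*s
    cv2.polylines(a,[q.astype(int)],True,(0,255,0),1,cv2.LINE_AA); cv2.imwrite(f"pics/{o}.png",a[:,:750] if 0 else a)
E
python3 -c "
import cv2,numpy as np
a=cv2.imread('pics/o13.png')[200:560,180:540];b=cv2.imread('pics/o14.png')[60:320,280:540]
cv2.imwrite('pics/o15.png',np.hstack([cv2.resize(a,(400,400)),cv2.resize(b,(400,400))]))"
```

```text
(no output)
```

View pics/o15.png

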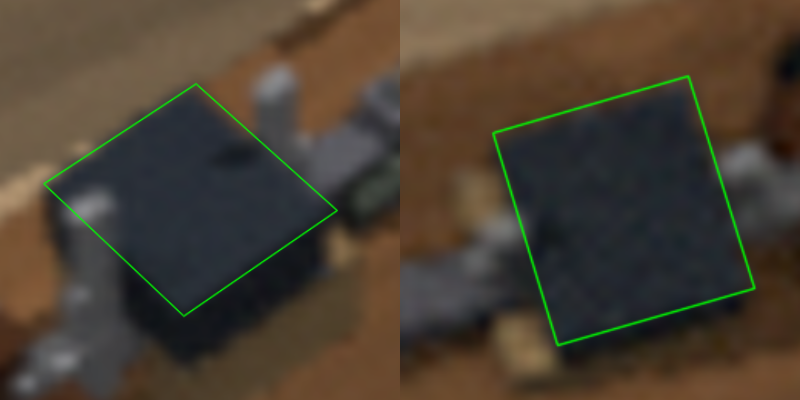

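The slate matches the ideal clamped pose to within about 1 to 2 mm and is square. The arm is clear, so I'm handing in.

```bash
python3 - <<'E'
from workcell import *
print(read_clock(),read_ft_force()); hand_in()
E
```

```text
37.5 [0.18238149 0.37378862 0.23011265]
the job is handed in; nothing more can be done
```

The middle-sized slate is on the rests, held between both caliper jaws with its 45 mm side gauged. I handed in at 37.5 s of the 72 s; no verdict was reported.

- **Placing:** I gripped the slate across its 50 mm side, set it on the rests by feel and let it go. The pictures then showed it flat, with the moving jaw clear of it.
- **Closing:** I rolled the thumbwheel with the shut fingertips in three strokes, pressing about 6 to 9 N. On the last stroke the drag rose from about 2 N to about 5 N, which I took as the jaws seating on the stone.
- **Last checks:** In both camera views the slate matched the ideal clamped pose to within about 1 to 2 mm and was square. The arm stood clear when I handed in.
- **Not measured:** The force left on the jaws after release could not be read. From the drag I estimate it peaked at about 7 N, and about 4 N should remain, because the slider's friction holds no more than that.
- **Disagreement:** The wheel's top was felt about 1 mm lower than the stand height from the rests suggested, with no effect on the result.
- **Not re-checked:** I did not check the bystander blocks and tools closely at the end. I felt no contact with any of them.

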